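# Sweep the spent tea lights into the collecting tray

## Task

Clear the altar ledge: with the closed fingers, gently sweep the three burnt-down tea lights along the surface into the low, open-fronted wooden tray, so that all three stand upright wholly inside it. Only push them, never grip them, lift them or press hard on them, and leave the bell, the cup and everything else where it stands.

Things in the scene. Friction and masses are not known exactly. Their poses are not given: they have to be found in the camera images.
- tealight1: burnt-down tea light, a low round aluminium cup 38 mm in diameter and 16 mm tall, about 15 g, standing loose on the ledge; slides easily without tipping; the three are alike and this one may be any of them; origin at the centre of its underside, z up
- tealight2: burnt-down tea light, a low round aluminium cup 38 mm in diameter and 16 mm tall, about 15 g, standing loose on the ledge; slides easily without tipping; the three are alike and this one may be any of them; origin at the centre of its underside, z up
- tealight3: burnt-down tea light, a low round aluminium cup 38 mm in diameter and 16 mm tall, about 15 g, standing loose on the ledge; slides easily without tipping; the three are alike and this one may be any of them; origin at the centre of its underside, z up
- tray: low three-sided wooden tray, fixed to the ledge on the robot's left: inside 120 mm deep (its x) and 150 mm wide (its y), walls 8 mm thick, 25 mm high, at the back (+x) and both sides. The -x side is open, with no sill; the bottom is a thin sheet level with the ledge: things slide straight in. Origin at the middle of its bottom: mouth at x = -60 mm, back wall's inner face at +60 mm
- tray_mouth (a point): middle of the tray's open side, at ledge height
- bell: brass-coloured aluminium bell, 40 mm wide and 56 mm tall, among the tea lights; origin at the centre of its underside. Leave alone
- offering_cup: small white ceramic cup, 44 mm wide at the rim and 38 mm tall, among the tea lights; origin at the centre of its underside. Leave alone
- dish: round open glass dish, 90 mm wide and 22 mm tall, beyond the tea lights; origin at the centre of its underside. Leave alone
- dispenser: white plastic push dispenser for incense sticks, 50 x 60 mm and 115 mm tall, on the robot's right; origin at the centre of its underside. Leave alone
- pot: blue glazed ceramic pot, 120 mm wide and 95 mm tall, at the back left; origin at the centre of its underside. Leave alone
- dancer: wooden figurine of a dancer, base 70 mm wide, arms about 100 mm across, 168 mm tall, on the robot's right; origin at the centre of its underside. Leave alone

How it is judged:
At the end, for the whole second after the job is handed in: All three tea lights stand upright (within 0.2 rad) and at rest on the tray's bottom, wholly behind the line of its mouth (2 mm may stick out) and between its walls; bell, cup, dish, dispenser, pot and dancer are upright within 20 mm of where they began (x of tealight1 in the frame of tray between -0.043 and 0.06 m and y of tealight1 in the frame of tray between -0.075 and 0.075 m and height (world z) of each of tealight1, tealight2, tealight3 below 0.006 m and angle between each of tealight1, tealight2, tealight3, bell, offering_cup, dish, dispenser, pot, dancer's own z axis and vertical below 0.2 rad and linear speed of each of tealight1, tealight2, tealight3 below 0.02 m/s and x of tealight2 in the frame of tray between -0.043 and 0.06 m and y of tealight2 in the frame of tray between -0.075 and 0.075 m and x of tealight3 in the frame of tray between -0.043 and 0.06 m and y of tealight3 in the frame of tray between -0.075 and 0.075 m and distance of each of bell, offering_cup, dish, dispenser, pot, dancer from where it was at the start of the episode below 0.02 m); the robot touches nothing.
It fails at once if a tea light is lifted off the surface (more than 12 mm) or tipped over (height (world z) of any of tealight1, tealight2, tealight3 above 0.012 m or angle between any of tealight1, tealight2, tealight3's own z axis and vertical above 0.6 rad).
It fails at once if a tea light is gripped or pressed hard (more than 15 N from the fingers) (contact force between the fingers and tealight1 above 15 N or contact force between the fingers and tealight2 above 15 N or contact force between the fingers and tealight3 above 15 N).
It fails at once if another thing on the ledge is shifted by more than 20 mm or tipped (distance of any of bell, offering_cup, dish, dispenser, pot, dancer from where it was at the start of the episode above 0.02 m or angle between any of bell, offering_cup, dish, dispenser, pot, dancer's own z axis and vertical above 0.4 rad).
It also fails if it takes over 64 s, if anything falls off the work surface, if the arm or the gripper's body presses on something with over 40 N, if the wrist force passes 120 N, or if a joint passes its speed limit or range.

## Robot

A 6-joint arm with a two-finger parallel gripper is mounted at the origin on the work surface. World frame = base frame: x ahead of the robot, y to its left, z up, the work surface at z = 0. Lengths are in m, angles in rad, forces in N, time in s.
With the tool pointing down it reaches from about 0.3 to 0.875 m from the base axis. Payload 4.2 kg.
Tool frame: the origin (TCP) lies between the finger pads; the fingertips stand 19 mm ahead of it and the grasp point (between the pads) is the TCP; z points along the fingers, y is the line along which they close (so a half turn about z gives the same grasp; the last joint's range is limited). The gripper opens to 85 mm and grips with 20 to 120 N. Pads are 22 mm wide; open, the fingers measure 114 mm over their backs; the gripper's body (76 mm by 85 mm) begins 54 mm behind the grasp point. The pads swing forward as they close: fully open they stand 13 mm farther back than shut.
Start: joints at [1.265, 0.32, 1.565, -0, 1.257, -0.02], TCP at [0.162, 0.552, 0.25] pointing down, gripper open.
Joint ranges: [-3.11, 3.11], [-0.84, 2.01], [0.21, 2.61], [-1.34, 4.49], [0.05, 2.63], [-2.56, 2.56]. Speed limits (rad/s): [2.57, 2.57, 3.14, 3.14, 3.14, 3.14].

## Interface

Orientations are given as a unit quaternion [w, x, y, z].
In Python, from station import manip gives the robot as it stands. The module is installed in compiled form; this text tells all that it offers.
- The arm moves only by the shell command python3 -m inch 'ROWS' [OPENING] [FORCE]. ROWS is JSON, a list of rows, each an object of numbers: "dx", "dy", "dz": the shift along the tool's x, y, z in m; "yaw": the turn about the tool's z in degrees. A call has 1 to 12 rows; each row shifts and turns the commanded pose from where the row before left it, along the tool's axes as they then stand; what a row does not reach is not made up. A row lasts 1/10 s, in which the tool goes at most 50 mm and 8.59 degrees, less where a joint would pass 70% of its speed; a pose out of reach is approached as far as the arm can. A call is refused whole if a number of a shift passes 0.05 or a number of a turn 8.59, either way. A call with a gripper value outside its range is refused whole. OPENING is the opening, from -1 (shut) to 1 (fully open), set as the call begins (- or left out, the last holds). The fingers move at their own pace and stop on an object; FORCE is the grip in N (left out, the last holds). Time passes only in rows, so rows that do not move let the fingers close. It gives the time, the measured TCP pose, the force, the opening and the grip force at its end, in the units of the state.
- manip.read_state(): the state, without advancing time (a new reading comes with each control period).
- manip.camera(name): name is "scene" or "top" or "wrist"; returns the picture (400x640x3 uint8, red, green, blue); there is no depth.
- manip.camera_info(name): a dict with "intrinsics" (3x3 intrinsics, pixels), "rvec" (rotation vector, rad) and "tvec" (3), from world to camera coordinates, as OpenCV has them; the wrist camera has in their place "T_tool_cam" (4x4, takes a point from camera to tool coordinates, whose origin is the TCP and whose axes are the flange's). Camera axes: x right, y down, z forward; pixel columns grow to the right and rows downward; lengths in m; the calibration is good to about 2 mm. A picture is of the moment at which its call begins: read the wrist's pose just before it. camera_info takes no time and is no camera call.
- manip.hand_in(): hands the job in; it is judged then, once.
The state is a dict: "t": time; "q": joint angles; "joint_vel": joint speeds; "effort": joint torques, N m; "tool_pos": TCP position; "tcp_rot": TCP orientation; "contact_force": force on the tool from outside, world axes, zero at the start; "ft_torque": the same for the moment, N m; "width": finger opening in m; "gripper_force": force on a finger pad.
Only numpy, scipy, OpenCV 4.12 (cv2) and the standard library are available. Lean on these libraries where they do the work, as an engineer would, in place of code of your own. Each camera call takes 0.05 s, during which the arm holds its last target. There are 200 camera calls.

## Working session

There is one attempt and no reset: what is moved stays moved. The work goes in short steps, Python scripts to look and compute and a shell command to move; the robot and the scene stay as the last step left them, time stands still between calls to the robot, and variables do not carry over. Pictures are saved under pics/ and viewed, at most 10 in all, crops included, and the job is handed in when it is done.

```bash
mkdir -p pics; cat > h.py <<'E'
import numpy as np, cv2
from station import manip
def ray(name,uv,z):
    i=manip.camera_info(name);K=np.array(i["intrinsics"]);R=cv2.Rodrigues(np.array(i["rvec"],float))[0];t=np.array(i["tvec"],float).ravel()
    d=R.T@np.linalg.inv(K)@np.array([uv[0],uv[1],1.]);c=-R.T@t
    return c+d*(z-c[2])/d[2]
def snap(name,f):
    im=manip.camera(name);cv2.imwrite("pics/"+f,im[:,:,::-1]);return im
E
python3 - <<'E'
from h import *
snap("top","top0.png");snap("scene","scene0.png")
s=manip.read_state();print(s["t"],s["tool_pos"],s["tcp_rot"],s["width"])
i=manip.camera_info("top");print(i)
for uv in [(0,0),(639,0),(0,399),(639,399)]:print(ray("top",uv,0))
E
```

```text
0.1 [0.16197625 0.55130567 0.24953272] [-1.37306788e-04  1.42407409e-01  9.89807782e-01 -8.15513391e-04] 0.08547169369069728
{'intrinsics': array([[378.02217054,   0.        , 324.71547339],
       [  0.        , 378.02217054, 201.58825924],
       [  0.        ,   0.        ,   1.        ]]), 'rvec': array([ 2.16833541, -2.14925005,  0.10566974]), 'tvec': array([-0.08375273,  0.60143644,  1.04038735])}
[1.23503312 0.94894701 0.        ]
[ 1.23767603 -1.03908497  0.        ]
[0.04363533 0.823691   0.        ]
[ 0.06864203 -0.94431985  0.        ]
```

View pics/top0.png

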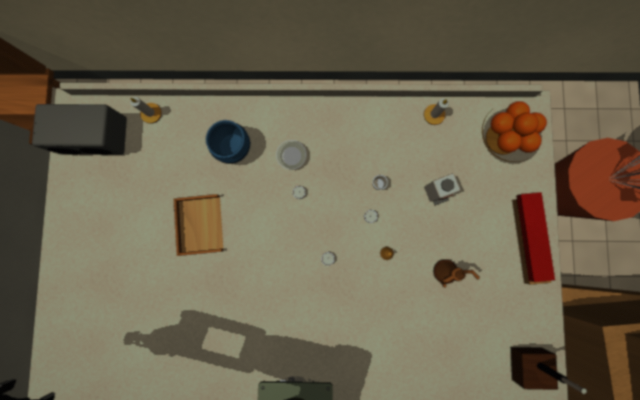

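View pics/scene0.png

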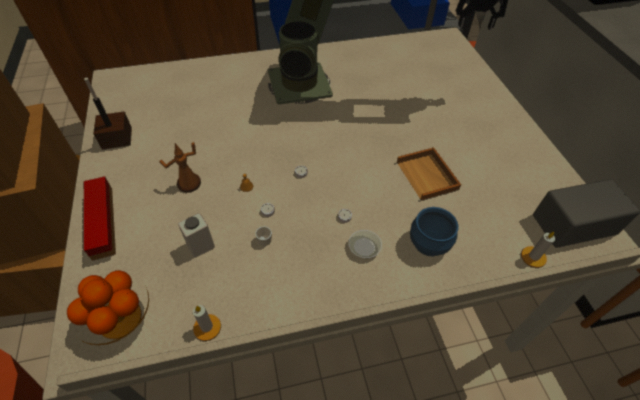

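The top view shows tea lights near pixels (300,192), (371,216) and (329,258). The bell is at (387,253), the cup at (381,183), the dish at (293,155), and the tray at (200,225) with its mouth facing image right (-y). The scene view agrees, and the arm only shows as a shadow.

```bash
cat >> h.py <<'E'
def lights(im,seeds,r=10,z=0.012,name="top"):
    g=im.astype(float).mean(2);out=[]
    for (u,v) in seeds:
        p=im[v-r:v+r+1,u-r:u+r+1].astype(float);bg=np.median(p.reshape(-1,3),0)
        d=np.abs(p-bg).sum(2);m=(d>40).astype(np.uint8)
        n,l,st,c=cv2.connectedComponentsWithStats(m)
        k=1+np.argmax(st[1:,4]);uv=c[k]+[u-r,v-r];out.append((uv,st[k,4],ray(name,uv,z)))
    return out
E
python3 - <<'E'
from h import *
np.set_printoptions(precision=4,suppress=True)
im=cv2.imread("pics/top0.png")[:,:,::-1]
for n,s,r,z in [("tl",(300,192),10,.012),("tl",(371,216),10,.012),("tl",(329,258),10,.012),("bell",(387,253),12,.02),("cup",(381,183),13,.03),("dish",(293,155),21,.015)]:
    print(n,*lights(im,[s],r,z)[0])
hsv=cv2.cvtColor(im,cv2.COLOR_RGB2HSV)
m=np.zeros((400,640),np.uint8);m[170:280,150:250]=(hsv[170:280,150:250,1]>95)
n,l,st,c=cv2.connectedComponentsWithStats(m);k=1+np.argmax(st[1:,4]);ct=np.argwhere(l==k)[:,::-1].astype(np.float32)
b=cv2.boxPoints(cv2.minAreaRect(ct));print(b)
for p in b:print(ray("top",p,.025))
c=im[100:300,160:420];cv2.imwrite("pics/c.png",cv2.resize(c,None,fx=3,fy=3,interpolation=cv2.INTER_CUBIC)[:,:,::-1])
E
```

```text
tl [304.6393 192.623 ] 61 [ 0.6302 -0.0196  0.012 ]
tl [376.7812 215.3125] 32 [ 0.5659 -0.2284  0.012 ]
tl [333.875  256.3542] 48 [ 0.4478 -0.1057  0.012 ]
bell [386.995 252.785] 200 [ 0.4595 -0.2556  0.02  ]
cup [382.2995 182.4055] 217 [ 0.6589 -0.2424  0.03  ]
dish [294.9786 155.4202] 702 [0.7394 0.0102 0.015 ]
[[172.239  196.5841]
 [219.4292 193.4381]
 [223.3584 252.3761]
 [176.1682 255.5222]]
[0.6139 0.3606 0.025 ]
[0.6241 0.2247 0.025 ]
[0.4563 0.2068 0.025 ]
[0.4461 0.3403 0.025 ]
```

View pics/c.png

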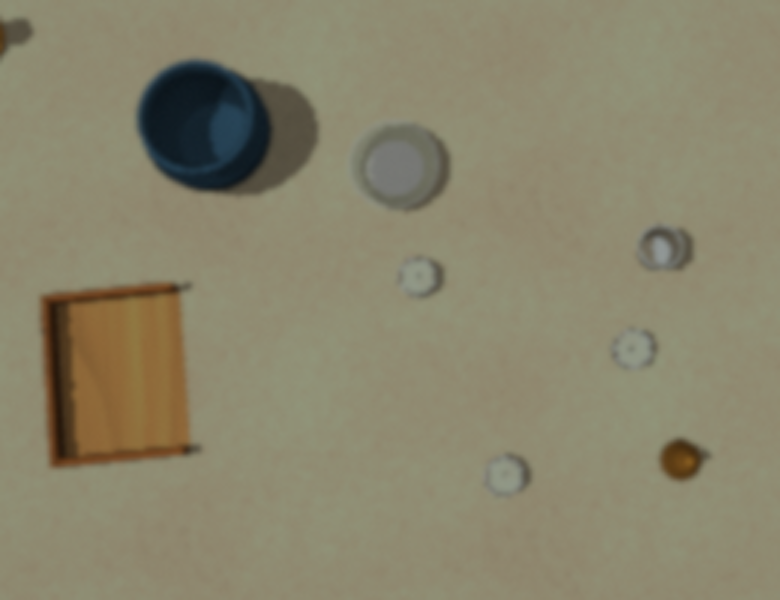

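The enlarged crop puts the light centres at about (300,192), (371.3,216.3) and (329,258.3); the mask had picked up shadow. Next I'll get refined points, the tray axes and push paths.

```bash
cat >> h.py <<'E'
np.set_printoptions(precision=4,suppress=True)
def white(im,u,v,r=9,thr=18,z=.015):
    p=im[v-r:v+r+1,u-r:u+r+1].astype(float);bg=np.median(p.reshape(-1,3),0)
    w=np.clip(p[:,:,2]-bg[2]-thr,0,None)   # blue excess = white on beige
    y,x=np.mgrid[v-r:v+r+1,u-r:u+r+1];uv=np.array([(x*w).sum(),(y*w).sum()])/w.sum()
    return uv,int((w>0).sum()),ray("top",uv,z)
def axes():
    s=manip.read_state();w,x,y,z=s["tcp_rot"];R=np.array([[1-2*(y*y+z*z),2*(x*y-w*z)],[2*(x*y+w*z),1-2*(x*x+z*z)]])
    return s,np.array(s["tool_pos"]),R   # columns: tool x,y in world
def goto(x,y,ang=None):
    "print shift in tool axes to world x,y, and yaw (deg, tool z) to bring tool x to heading ang"
    s,p,R=axes();h=np.degrees(np.arctan2(R[1,0],R[0,0]))
    print("t %.1f tcp"%s["t"],p,"heading %.2f"%h,"shift",R.T@(np.array([x,y])-p[:2]),"yaw",None if ang is None else -(((ang-h)+180)%360-180))
E
python3 - <<'E'
from h import *
im=cv2.imread("pics/top0.png")[:,:,::-1]
L=[]
for s in [(300,192),(371,216),(329,258)]:
    r=white(im,*s);print(*r,"px diam",2*(r[1]/np.pi)**.5*1.03/378);L.append(r[2][:2])
B=[ray("top",p,.025)[:2] for p in [(174,199),(177.7,255)]]; M=[ray("top",p,.02)[:2] for p in [(219.5,195),(223,249.8)]]
v=(B[0]-B[1])+(M[0]-M[1]);v/=np.linalg.norm(v);u=np.array([-v[1],v[0]])
print("tray B",B,"M",M,"widths",np.linalg.norm(B[0]-B[1]),np.linalg.norm(M[0]-M[1]),"depth",np.linalg.norm(sum(B)-sum(M))/2)
bk=sum(B)/2; c=bk-u*.068; print("u",u,"c",c,"mouth",c-.06*u,"M mid",sum(M)/2, "u heading",np.degrees(np.arctan2(u[1],u[0])))
for l,o in zip(L,[.048,0,-.048]):
    T=c+u*.015+v*o; d=T-l;n=np.linalg.norm(d);d/=n
    print("light",l,"target",T,"start",l-d*.045,"end",T-d*.03,"heading",np.degrees(np.arctan2(d[1],d[0])),"len",n)
E
```

```text
[297.6667 194.6667] 2 [0.6236 0.0003 0.015 ] px diam 0.004348259775803976
[374. 214.] 1 [ 0.5694 -0.22    0.015 ] px diam 0.003074683973831688
[329.2667 260.5333] 11 [ 0.436  -0.0927  0.015 ] px diam 0.01019757309011863
tray B [array([0.6069, 0.3551]), array([0.4476, 0.336 ])] M [array([0.6202, 0.2258]), array([0.4634, 0.2095])] widths 0.1604526569723153 0.15769118045986877 depth 0.12875983183950118
u [-0.1111  0.9938] c [0.5348 0.278 ] mouth [0.5415 0.2183] M mid [0.5418 0.2176] u heading 96.38127133424271
light [0.6236 0.0003] target [0.5809 0.2982] start [ 0.63   -0.0443] end [0.5851 0.2685] heading 98.16385509780967 len 0.3009902824669155
light [ 0.5694 -0.22  ] target [0.5332 0.2929] start [ 0.5726 -0.2649] end [0.5353 0.263 ] heading 94.04140697777545 len 0.5141976826712629
light [ 0.436  -0.0927] target [0.4855 0.2875] start [ 0.4302 -0.1373] end [0.4816 0.2578] heading 82.58790989399839 len 0.38346020053542823
```

```bash
python3 - <<'E'
from h import *
im=cv2.imread("pics/top0.png")[:,:,::-1]
c=np.array([.5348,.278]);u=np.array([-.1,.995]);v=np.array([-.995,-.1])*-1
for e,o in zip([(300,192),(371.3,216.3),(329,258.3)],[.048,0,-.048]):
    a=int(round(e[0]));b=int(round(e[1]))
    p=im[b-11:b+12,a-11:a+12].astype(float); r=p[:,:,0]-p[:,:,2]; m=(r<np.median(r)-10).astype(np.uint8)
    n,lb,st,cc=cv2.connectedComponentsWithStats(m);k=1+np.argmax(st[1:,4]);q=cc[k]+[a-11,b-11]
    l=ray("top",e,.015)[:2]; T=c+u*.015+v*o; d=T-l;n=np.linalg.norm(d);d/=n
    print("mask",q,st[k],ray("top",q,.012)[:2],"light",l,"target",T,"start",l-d*.05,"end",T-d*.03,"heading",np.degrees(np.arctan2(d[1],d[0])),"len",n)
goto(.55,-.05,98)
E
```

```text
mask [299.1377 191.9638] [  4   5  13  13 138] [ 0.632  -0.0036] light [ 0.6315 -0.0064] target [0.5811 0.2977] start [ 0.6396 -0.0557] end [0.586  0.2681] heading 99.41192007142564 len 0.30822713927792234
mask [370.7724 216.0138] [  4   5  14  13 145] [ 0.5638 -0.2111] light [ 0.5627 -0.2123] target [0.5333 0.2929] start [ 0.5656 -0.2622] end [0.535 0.263] heading 93.3348750593145 len 0.5060531427249326
mask [327.7365 258.1622] [  3   5  14  13 148] [ 0.4425 -0.0883] light [ 0.4423 -0.0919] target [0.4855 0.2881] start [ 0.4366 -0.1416] end [0.4821 0.2583] heading 83.50449401871366 len 0.3824822440664021
t 0.1 tcp [0.162  0.5513 0.2495] heading 163.63 shift [-0.5418 -0.4675] yaw 65.62563914191131
```

Masks and eye centres agree to about 3 mm, and the diameter comes out near 37 mm as it should. Closing the fingers and turning to heading 99.4°.

```bash
python3 -m inch '[{"yaw":8.03},{"yaw":8.03},{"yaw":8.03},{"yaw":8.03},{"yaw":8.03},{"yaw":8.03},{"yaw":8.03},{"yaw":8.03},{},{}]' -1 20
python3 -c "
from h import *
goto(.640,-.056,99.4)"
```

```text
t 0.1 tcp [0.162  0.5513 0.2495] heading 163.63 shift [-0.6298 -0.4479] yaw 64.2256391419113invalid input
```

```bash
python3 -m inch '[{"yaw":8.03},{"yaw":8.03},{"yaw":8.03},{"yaw":8.03},{"yaw":8.03},{"yaw":8.03},{"yaw":8.03},{"yaw":8.03},{"dz":0},{"dz":0}]' -1 20
python3 -c "
from h import *
goto(.640,-.056,99.4);print(manip.read_state()['q'])"
```

```text
t 0.1 tcp [0.162  0.5513 0.2495] heading 163.63 shift [-0.6298 -0.4479] yaw 64.2256391419113
[ 1.265   0.3203  1.5656  0.      1.2574 -0.02  ]invalid input
```

```bash
python3 -m inch '[{"dx":0,"dy":0,"dz":0,"yaw":8.03}]' -1 20; echo; python3 -m inch '[{"yaw":8.03}]'; echo; python3 -c "
from h import *
goto(.640,-.056,99.4);print(manip.read_state()['width'])"
```

```text
t: 0.2
tool_pos: [0.162, 0.5514, 0.2498]
tcp_rot: [-0.0, 0.213, 0.977, -0.001]
contact_force: [-0.4, -0.2, 0.3]
width: 0.0733
gripper_force: 0.0


t 0.2 tcp [0.162  0.5514 0.2498] heading 155.39 shift [-0.6875 -0.3532] yaw 55.99338238038342
0.07329189503115958invalid input
```

All four keys are needed in every row.

```bash
python3 -m inch '[{"dx":0,"dy":0,"dz":0,"yaw":8},{"dx":0,"dy":0,"dz":0,"yaw":8},{"dx":0,"dy":0,"dz":0,"yaw":8},{"dx":0,"dy":0,"dz":0,"yaw":8},{"dx":0,"dy":0,"dz":0,"yaw":8},{"dx":0,"dy":0,"dz":0,"yaw":8},{"dx":0,"dy":0,"dz":0,"yaw":8},{"dx":0,"dy":0,"dz":0,"yaw":0}]'; echo; python3 -c "
from h import *
goto(.640,-.056,99.4);print(manip.read_state()['width'])"
```

```text
t: 1.0
tool_pos: [0.1621, 0.5514, 0.2499]
tcp_rot: [0.0, 0.645, 0.764, -0.0]
contact_force: [0.1, -1.0, -0.2]
width: 0.0001
gripper_force: 0.0

t 1.0 tcp [0.1621 0.5514 0.2499] heading 99.61 shift [-0.6787  0.3698] yaw 0.20971275861421645
9.830604436167303e-05
```

```bash
python3 -m inch '[{"dx":-0.034,"dy":0.0185,"dz":0,"yaw":0},{"dx":-0.034,"dy":0.0185,"dz":0,"yaw":0},{"dx":-0.034,"dy":0.0185,"dz":0,"yaw":0},{"dx":-0.034,"dy":0.0185,"dz":0,"yaw":0},{"dx":-0.034,"dy":0.0185,"dz":0,"yaw":0},{"dx":-0.034,"dy":0.0185,"dz":0,"yaw":0},{"dx":-0.034,"dy":0.0185,"dz":0,"yaw":0},{"dx":-0.034,"dy":0.0185,"dz":0,"yaw":0},{"dx":-0.034,"dy":0.0185,"dz":0,"yaw":0},{"dx":-0.034,"dy":0.0185,"dz":0,"yaw":0}]'; echo;python3 -m inch '[{"dx":-0.034,"dy":0.0185,"dz":0,"yaw":0},{"dx":-0.034,"dy":0.0185,"dz":0,"yaw":0},{"dx":-0.034,"dy":0.0185,"dz":0,"yaw":0},{"dx":-0.034,"dy":0.0185,"dz":0,"yaw":0},{"dx":-0.034,"dy":0.0185,"dz":0,"yaw":0},{"dx":-0.034,"dy":0.0185,"dz":0,"yaw":0},{"dx":-0.034,"dy":0.0185,"dz":0,"yaw":0},{"dx":-0.034,"dy":0.0185,"dz":0,"yaw":0},{"dx":-0.034,"dy":0.0185,"dz":0,"yaw":0},{"dx":-0.034,"dy":0.0185,"dz":0,"yaw":0},{"dx":0,"dy":0,"dz":0,"yaw":0}]'; echo; python3 -c "
from h import *
goto(.640,-.056,99.4)"
```

```text
t: 2.0
tool_pos: [0.4018, 0.2458, 0.2503]
tcp_rot: [-0.0, 0.644, 0.765, 0.0]
contact_force: [1.0, 0.3, -0.8]
width: 0.0001
gripper_force: 0.0

t: 3.1
tool_pos: [0.6424, -0.0609, 0.249]
tcp_rot: [0.001, 0.646, 0.764, -0.0]
contact_force: [-0.3, 0.1, 0.1]
width: -0.0001
gripper_force: 0.0

t 3.1 tcp [ 0.6424 -0.0609  0.249 ] heading 99.55 shift [ 0.0052 -0.0016] yaw 0.15361809890458744
```

```bash
python3 -m inch '[{"dx":0,"dy":-0.0015,"dz":0.035,"yaw":0},{"dx":0,"dy":0,"dz":0.035,"yaw":0},{"dx":0,"dy":0,"dz":0.035,"yaw":0},{"dx":0,"dy":0,"dz":0.035,"yaw":0},{"dx":0,"dy":0,"dz":0.035,"yaw":0},{"dx":0,"dy":0,"dz":0.03,"yaw":0},{"dx":0,"dy":0,"dz":0.012,"yaw":0},{"dx":0,"dy":0,"dz":0.007,"yaw":0},{"dx":0,"dy":0,"dz":0,"yaw":0}]'; python3 -c "
from h import *
goto(.586,.268,99.4)"
```

```text
t: 4.0
tool_pos: [0.6389, -0.0571, 0.0264]
tcp_rot: [-0.0, 0.645, 0.764, 0.0]
contact_force: [-0.3, -0.2, 0.6]
width: -0.0002
gripper_force: 0.0
t 4.0 tcp [ 0.6389 -0.0571  0.0264] heading 99.65 shift [0.3294 0.0024] yaw 0.25073419727945634
```

```bash
cat >> h.py <<'E'
def find():
    "whitish round blobs on the ledge/tray, top camera"
    im=manip.camera("top").astype(int);r=im[:,:,0]-im[:,:,2]
    bg=cv2.medianBlur(np.clip(r+60,0,255).astype(np.uint8),31).astype(int)-60
    m=((r<bg-10)&(im.mean(2)>90)).astype(np.uint8);m[:130]=0;m[300:]=0;m[:,:165]=0;m[:,420:]=0
    n,l,st,c=cv2.connectedComponentsWithStats(m)
    for k in range(1,n):
        if 60<st[k,4]<400: print("blob",c[k],st[k,2:],ray("top",c[k],.012)[:2])
E
python3 -m inch '[{"dx":0.01,"dy":0,"dz":0.001,"yaw":0},{"dx":0.01,"dy":0,"dz":0.001,"yaw":0},{"dx":0.01,"dy":0,"dz":0,"yaw":0},{"dx":0.01,"dy":0,"dz":0,"yaw":0},{"dx":0.01,"dy":0,"dz":0,"yaw":0},{"dx":0.01,"dy":0,"dz":0,"yaw":0},{"dx":0.01,"dy":0,"dz":0,"yaw":0},{"dx":0.01,"dy":0,"dz":0,"yaw":0},{"dx":0.01,"dy":0,"dz":0,"yaw":0},{"dx":0.01,"dy":0,"dz":0,"yaw":0}]'; python3 -c "
from h import *
goto(.586,.268,99.4);find();snap('top','t1.png')"
```

```text
t: 5.0
tool_pos: [0.622, 0.0421, 0.0243]
tcp_rot: [-0.0, 0.646, 0.764, 0.0]
contact_force: [-0.2, 0.4, -0.1]
width: 0.0003
gripper_force: 0.1
t 5.0 tcp [0.622  0.0421 0.0243] heading 99.59 shift [0.2288 0.0022] yaw 0.19311903515171025
blob [297.9873 145.7089] [26 18 79] [0.7693 0.0021]
blob [293.     153.1901] [ 17  15 142] [0.7468 0.0164]
blob [380.7394 182.1649] [ 16  15 188] [ 0.6625 -0.2404]
blob [327.2701 257.9051] [ 14  13 137] [ 0.4432 -0.087 ]
```

View pics/t1.png

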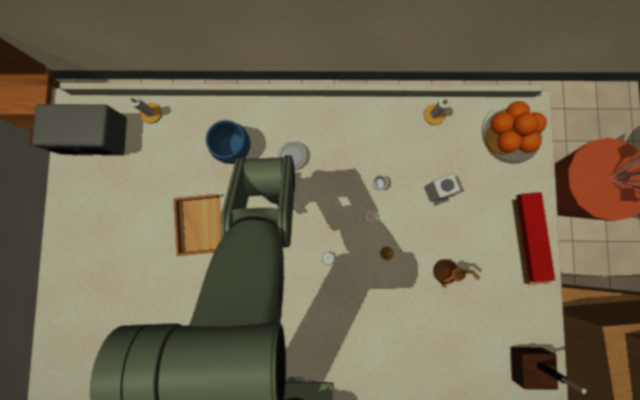

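The arm covers L1 in this top view (wrist around (260,205)), while L3 stands untouched at (328,258). I'll check L1 with the wrist camera.

```bash
cat >> h.py <<'E'
def wray(uv,z):
    i=manip.camera_info("wrist");K=np.array(i["intrinsics"]);T=np.array(i["T_tool_cam"])
    s=manip.read_state();w,x,y,q=s["tcp_rot"]
    from scipy.spatial.transform import Rotation as Ro
    R=Ro.from_quat([x,y,q,w]).as_matrix();c=R@T[:3,3]+s["tool_pos"]
    d=R@T[:3,:3]@np.linalg.inv(K)@np.array([uv[0],uv[1],1.]);return c+d*(z-c[2])/d[2]
E
python3 -c "
from h import *
print(manip.camera_info('wrist'));snap('wrist','w1.png')"
```

```text
{'intrinsics': array([[341.0301,   0.    , 320.9437],
       [  0.    , 341.0301, 197.4512],
       [  0.    ,   0.    ,   1.    ]]), 'T_tool_cam': array([[-0.0001, -0.9564, -0.292 ,  0.0746],
       [ 1.    , -0.0005,  0.001 ,  0.0005],
       [-0.0011, -0.292 ,  0.9564, -0.1249],
       [ 0.    ,  0.    ,  0.    ,  1.    ]])}
```

View pics/w1.png

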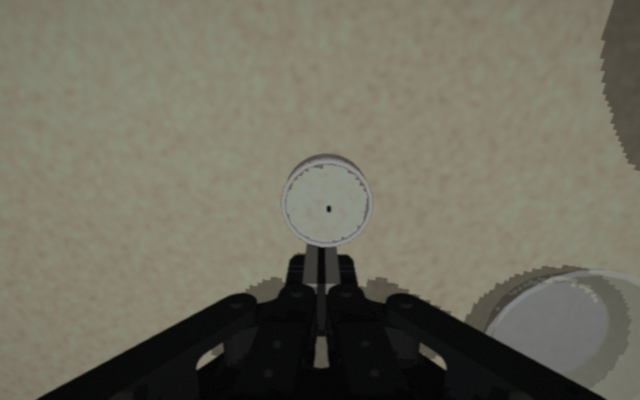

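The light sits squarely ahead of the fingertips at (328,203), about 2.5 mm off centre. Continuing into the tray.

```bash
python3 -m inch '[{"dx":0.01,"dy":0.0002,"dz":0,"yaw":0},{"dx":0.01,"dy":0.0002,"dz":0,"yaw":0},{"dx":0.01,"dy":0.0002,"dz":0,"yaw":0},{"dx":0.01,"dy":0.0002,"dz":0,"yaw":0},{"dx":0.01,"dy":0.0002,"dz":0,"yaw":0},{"dx":0.01,"dy":0.0002,"dz":0,"yaw":0},{"dx":0.01,"dy":0.0002,"dz":0,"yaw":0},{"dx":0.01,"dy":0.0002,"dz":0,"yaw":0},{"dx":0.01,"dy":0.0002,"dz":0,"yaw":0},{"dx":0.01,"dy":0.0002,"dz":0,"yaw":0},{"dx":0.01,"dy":0,"dz":0,"yaw":0},{"dx":0.01,"dy":0,"dz":0,"yaw":0}]'; python3 -c "
from h import *
goto(.586,.268,99.4);snap('wrist','w2.png')"
```

```text
t: 6.35
tool_pos: [0.604, 0.1607, 0.0243]
tcp_rot: [-0.0, 0.645, 0.764, 0.0]
contact_force: [-0.9, 0.4, -0.7]
width: 0.0002
gripper_force: 0.0
t 6.3 tcp [0.604  0.1607 0.0243] heading 99.60 shift [0.1088 0.0002] yaw 0.19513346619385175
```

View pics/w2.png

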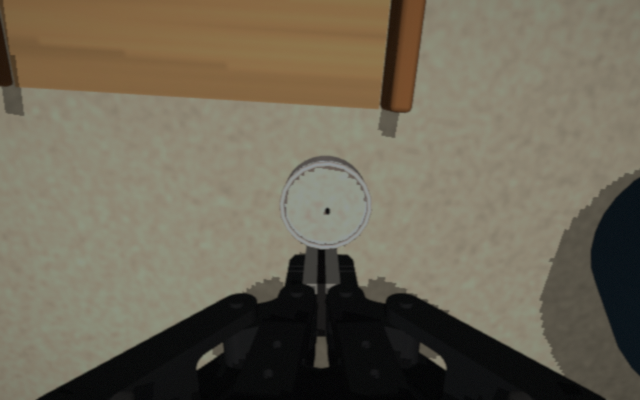

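```bash
python3 -c "
from h import *
s,p,R=axes()
for uv,z in [((371,203),.014),((327,203),.016),((382,107),.0),((388,107),.025),((10,88),0),((390,0),.0)]:
  print(uv, R.T@(wray(uv,z)[:2]-p[:2]), wray(uv,z))"
```

```text
(371, 203) [0.0308 0.0215] [0.6198 0.1961 0.014 ]
(327, 203) [0.0315 0.0031] [0.6016 0.1937 0.016 ]
(382, 107) [0.069  0.0265] [0.6184 0.2346 0.    ]
(388, 107) [0.0699 0.0243] [0.616  0.2351 0.025 ]
(10, 88) [ 0.0767 -0.1288] [0.4639 0.2162 0.    ]
(390, 0) [0.1093 0.0276] [0.6126 0.2745 0.    ]
```

```bash
python3 -m inch '[{"dx":0.01,"dy":-0.0008,"dz":0,"yaw":0},{"dx":0.01,"dy":-0.0008,"dz":0,"yaw":0},{"dx":0.01,"dy":-0.0008,"dz":0,"yaw":0},{"dx":0.01,"dy":-0.0008,"dz":0,"yaw":0},{"dx":0.01,"dy":-0.0008,"dz":0,"yaw":0},{"dx":0.01,"dy":0,"dz":0,"yaw":0},{"dx":0.01,"dy":0,"dz":0,"yaw":0},{"dx":0.01,"dy":0,"dz":0,"yaw":0},{"dx":0.01,"dy":0,"dz":0,"yaw":0},{"dx":0.01,"dy":0,"dz":0,"yaw":0},{"dx":0.005,"dy":0,"dz":0,"yaw":0},{"dx":0.003,"dy":0,"dz":0,"yaw":0}]';python3 -m inch '[{"dx":-0.01,"dy":0,"dz":0,"yaw":0},{"dx":-0.02,"dy":0,"dz":0,"yaw":0},{"dx":-0.03,"dy":0,"dz":-0.02,"yaw":0},{"dx":0,"dy":0,"dz":-0.04,"yaw":0},{"dx":0,"dy":0,"dz":-0.04,"yaw":0},{"dx":0,"dy":0,"dz":0,"yaw":0}]'; python3 -c "
from h import *
goto(.4366,-.1416,83.5);snap('wrist','w3.png')"
```

```text
t: 7.6
tool_pos: [0.5821, 0.2663, 0.0243]
tcp_rot: [0.0, 0.645, 0.764, 0.0]
contact_force: [1.3, -0.8, -0.6]
width: 0.0002
gripper_force: 0.2
t: 8.2
tool_pos: [0.5958, 0.2061, 0.1305]
tcp_rot: [0.003, 0.646, 0.763, 0.005]
contact_force: [0.7, 0.7, -0.0]
width: 0.0002
gripper_force: 0.0
t 8.2 tcp [0.5958 0.2061 0.1305] heading 99.50 shift [-0.3167 -0.2144] yaw 16.00406456715629
```

View pics/w3.png

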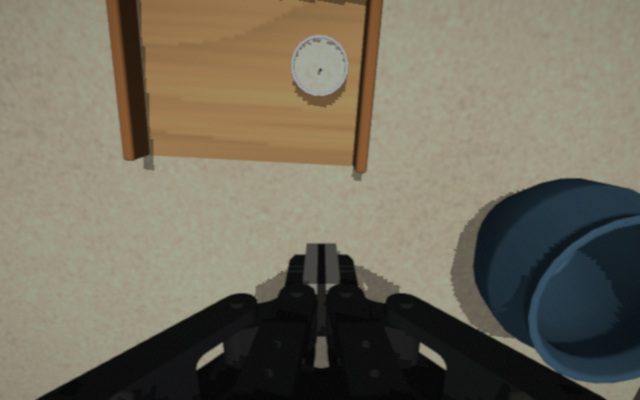

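L1 stands well inside the tray at pixel (320,66), clear of the right wall. L3 is next.

```bash
python3 -m inch '[{"dx":0,"dy":0,"dz":0,"yaw":8},{"dx":0,"dy":0,"dz":0,"yaw":8},{"dx":-0.0364,"dy":-0.0119,"dz":0,"yaw":0},{"dx":-0.0364,"dy":-0.0119,"dz":0,"yaw":0},{"dx":-0.0364,"dy":-0.0119,"dz":0,"yaw":0},{"dx":-0.0364,"dy":-0.0119,"dz":0,"yaw":0},{"dx":-0.0364,"dy":-0.0119,"dz":0,"yaw":0},{"dx":-0.0364,"dy":-0.0119,"dz":0,"yaw":0},{"dx":-0.0364,"dy":-0.0119,"dz":0,"yaw":0},{"dx":-0.0364,"dy":-0.0119,"dz":0,"yaw":0},{"dx":-0.0364,"dy":-0.0119,"dz":0,"yaw":0},{"dx":-0.0364,"dy":-0.0119,"dz":0,"yaw":0}]'; python3 -m inch '[{"dx":0,"dy":0,"dz":0,"yaw":0},{"dx":0,"dy":0,"dz":0,"yaw":0}]';python3 -c "
from h import *
goto(.4366,-.1416,83.5)
im=snap('wrist','w4.png').astype(int);s,p,R=axes()
r=im[:,:,0]-im[:,:,2];m=((r<np.median(r)-10)&(im.mean(2)>95)).astype(np.uint8);m=cv2.medianBlur(m,5)
n,l,st,c=cv2.connectedComponentsWithStats(m)
for k in range(1,n):
  if st[k,4]>800:w=wray(c[k],.016);print(c[k],st[k],w,R.T@(w[:2]-p[:2]))"
```

```text
t: 9.45
tool_pos: [0.4313, -0.1433, 0.1232]
tcp_rot: [-0.001, 0.746, 0.666, -0.001]
contact_force: [-0.0, -0.1, -1.0]
width: -0.0001
gripper_force: 0.0
t: 9.65
tool_pos: [0.4322, -0.1425, 0.1235]
tcp_rot: [-0.001, 0.746, 0.665, -0.0]
contact_force: [-0.0, 0.4, -0.6]
width: 0.0001
gripper_force: 0.0
t 9.7 tcp [ 0.4322 -0.1425  0.1235] heading 83.44 shift [0.0014 0.0043] yaw -0.05922860108898931
[325.0014 120.8076] [ 298   93   57   57 2147] [ 0.4424 -0.0852  0.016 ] [0.0573 0.0033]
[502.8399 266.0712] [ 479  242   51   47 1574] [ 0.5648 -0.2077  0.016 ] [-0.0506  0.1386]
```

```bash
python3 -m inch '[{"dx":0,"dy":0.003,"dz":0.03,"yaw":0},{"dx":0,"dy":0,"dz":0.03,"yaw":0},{"dx":0,"dy":0,"dz":0.025,"yaw":0},{"dx":0,"dy":0,"dz":0.01,"yaw":0},{"dx":0,"dy":0,"dz":0.004,"yaw":0},{"dx":0,"dy":0,"dz":0,"yaw":0}]'; python3 -m inch '[{"dx":0.01,"dy":0,"dz":0,"yaw":0},{"dx":0.01,"dy":0,"dz":0,"yaw":0},{"dx":0.01,"dy":0,"dz":0,"yaw":0},{"dx":0.01,"dy":0,"dz":0,"yaw":0},{"dx":0.01,"dy":0,"dz":0,"yaw":0},{"dx":0.01,"dy":0,"dz":0,"yaw":0},{"dx":0.01,"dy":0,"dz":0,"yaw":0},{"dx":0.01,"dy":0,"dz":0,"yaw":0},{"dx":0.01,"dy":0,"dz":0,"yaw":0},{"dx":0.01,"dy":0,"dz":0,"yaw":0}]';cat >> h.py <<'E'
def wl():
    s,p,R=axes();im=manip.camera('wrist').astype(int)
    r=im[:,:,0]-im[:,:,2];m=((r<22)&(im.mean(2)>95)).astype(np.uint8);m=cv2.medianBlur(m,5)
    n,l,st,c=cv2.connectedComponentsWithStats(m)
    for k in range(1,n):
        if st[k,4]>800 and c[k][1]<330:w=wray(c[k],.016);print(c[k],st[k],w,R.T@(w[:2]-p[:2]))
    return im
E
python3 -c "
from h import *
goto(.482,.258,83.5);wl()"
```

```text
t: 10.3
tool_pos: [0.4367, -0.1418, 0.0253]
tcp_rot: [-0.0, 0.745, 0.667, 0.0]
contact_force: [0.2, -0.4, -0.6]
width: -0.0003
gripper_force: 0.0
t: 11.3
tool_pos: [0.4475, -0.042, 0.0253]
tcp_rot: [-0.0, 0.746, 0.667, 0.0]
contact_force: [-0.2, -0.1, 0.7]
width: -0.0
gripper_force: 0.2
t 11.3 tcp [ 0.4475 -0.042   0.0253] heading 83.60 shift [0.302  0.0008] yaw 0.09526959614782982
[84.2768  7.7876] [ 47   0  73  25 838] [0.3769 0.071  0.016 ] [ 0.1044 -0.0827]
[207.8265  50.8764] [   98     0   216   135 11709] [0.4172 0.0524 0.016 ] [ 0.0904 -0.0406]
[348.8531  30.1106] [ 312    0   71   75 2424] [0.4688 0.0535 0.016 ] [0.0973 0.0105]
[495.5851  18.8705] [ 460    0   77   51 1622] [0.5209 0.0514 0.016 ] [0.101  0.0625]
[575.7809  36.5007] [ 495    0  145   97 5526] [0.5498 0.0424 0.016 ] [0.0953 0.0922]
[50.9677 53.5572] [ 24  23  47  55 804] [0.3602 0.0578 0.016 ] [ 0.0895 -0.0979]
[614.7218 136.3899] [ 579   56   61  155 4019] [0.5686 0.0044 0.016 ] [0.0597 0.1152]
[306.8153 212.2724] [ 231  160  137  128 8580] [ 0.4453 -0.0133  0.016 ] [ 0.0283 -0.0054]
[605.3632 311.6899] [ 539  192  101  208 7450] [ 0.5754 -0.0765  0.016 ] [-0.02    0.1309]
[ 40.6244 296.7278] [   0  197  122  195 9304] [ 0.3211 -0.04    0.016 ] [-0.0121 -0.1259]
```

```bash
sed -i 's/(r<22)/(r<np.median(r)-10)/' h.py; python3 -m inch '[{"dx":0.01,"dy":0,"dz":0,"yaw":0},{"dx":0.01,"dy":0,"dz":0,"yaw":0},{"dx":0.01,"dy":0,"dz":0,"yaw":0},{"dx":0.01,"dy":0,"dz":0,"yaw":0},{"dx":0.01,"dy":0,"dz":0,"yaw":0},{"dx":0.01,"dy":0,"dz":0,"yaw":0},{"dx":0.01,"dy":0,"dz":0,"yaw":0},{"dx":0.01,"dy":0,"dz":0,"yaw":0},{"dx":0.01,"dy":0,"dz":0,"yaw":0},{"dx":0.01,"dy":0,"dz":0,"yaw":0},{"dx":0.01,"dy":0,"dz":0,"yaw":0},{"dx":0.01,"dy":0,"dz":0,"yaw":0}]'
python3 -c "
from h import *
goto(.482,.258,83.5);wl()"
```

```text
t: 12.55
tool_pos: [0.4609, 0.0772, 0.0253]
tcp_rot: [-0.0, 0.746, 0.666, 0.0]
contact_force: [0.5, 0.4, -0.1]
width: -0.0003
gripper_force: 0.0
t 12.6 tcp [0.4609 0.0772 0.0253] heading 83.59 shift [0.182  0.0008] yaw 0.09333387555557238
[316.9319 204.0789] [ 274  160   90   88 5143] [0.4637 0.109  0.016 ] [ 0.0319 -0.0008]
```

Light centred (offset -1 mm). Continue to just before the mouth, check, then finish.

```bash
python3 -m inch '[{"dx":0.01,"dy":0,"dz":0,"yaw":0},{"dx":0.01,"dy":0,"dz":0,"yaw":0},{"dx":0.01,"dy":0,"dz":0,"yaw":0},{"dx":0.01,"dy":0,"dz":0,"yaw":0},{"dx":0.01,"dy":0,"dz":0,"yaw":0},{"dx":0.01,"dy":0,"dz":0,"yaw":0},{"dx":0.01,"dy":0,"dz":0,"yaw":0},{"dx":0.01,"dy":0,"dz":0,"yaw":0}]'
python3 -c "
from h import *
goto(.482,.258,83.5);im=wl();cv2.imwrite('pics/w5.png',im[:,:,::-1])"
```

```text
t: 13.4
tool_pos: [0.4698, 0.1568, 0.0253]
tcp_rot: [-0.0, 0.745, 0.667, 0.0]
contact_force: [-0.5, 0.4, 0.4]
width: 0.0
gripper_force: 0.1
t 13.4 tcp [0.4698 0.1568 0.0253] heading 83.60 shift [0.102  0.0008] yaw 0.09753186793710711
[317.6332 203.7121] [ 273  160   91   88 5755] [0.4731 0.1888 0.016 ] [ 0.0322 -0.0004][ WARN:0@1.028] global loadsave.cpp:1063 imwrite_ Unsupported depth image for selected encoder is fallbacked to CV_8U.
```

View pics/w5.png

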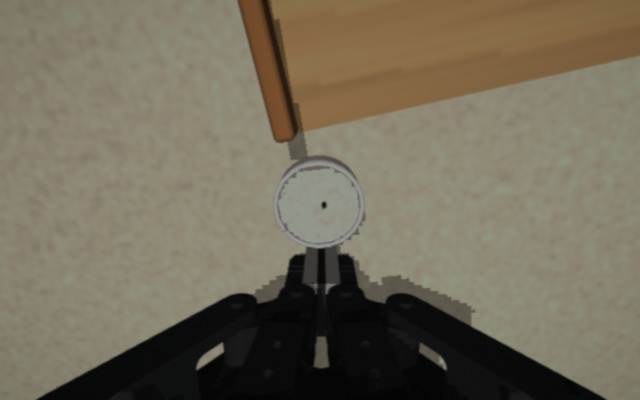

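The light at (318,204) would catch the left wall's end at (297,135), so it has to go about 20 mm to the right. I'll back off, go round it and nudge it from its left.

```bash
python3 -c "
from h import *
s,p,R=axes()
for uv in [(299,133),(640,55)]:
  w=wray(uv,0);print(w,R.T@(w[:2]-p[:2]))"
python3 -m inch '[{"dx":-0.015,"dy":0,"dz":0,"yaw":0},{"dx":-0.015,"dy":0,"dz":0,"yaw":0},{"dx":0,"dy":-0.024,"dz":0,"yaw":0},{"dx":0,"dy":-0.024,"dz":0,"yaw":0},{"dx":0.02,"dy":0,"dz":0,"yaw":0},{"dx":0.02,"dy":0,"dz":0,"yaw":0},{"dx":0.02,"dy":0,"dz":0,"yaw":0},{"dx":0,"dy":0,"dz":0,"yaw":0}]'; python3 -c "
from h import *
goto(.482,.258,83.5);wl()"
```

```text
[0.468  0.2168 0.    ] [ 0.0582 -0.0089]
[0.6109 0.2326 0.    ] [0.0898 0.1314]
t: 14.25
tool_pos: [0.4261, 0.1913, 0.0255]
tcp_rot: [0.0, 0.745, 0.667, 0.001]
contact_force: [0.4, -0.5, 0.7]
width: -0.0
gripper_force: 0.0
t 14.2 tcp [0.4261 0.1913 0.0255] heading 83.63 shift [0.0725 0.0482] yaw 0.1320513224500246
[427.5616 258.4528] [ 383  223   87   77 4523] [0.4727 0.191  0.016 ] [0.0049 0.0464]
```

```bash
python3 -m inch '[{"dx":0,"dy":0.007,"dz":0,"yaw":0},{"dx":0,"dy":0.007,"dz":0,"yaw":0},{"dx":0,"dy":0.007,"dz":0,"yaw":0},{"dx":0,"dy":0.007,"dz":0,"yaw":0},{"dx":0,"dy":0.007,"dz":0,"yaw":0},{"dx":0,"dy":0,"dz":0,"yaw":0}]'; python3 -c "
from h import *
goto(.482,.258,83.5);wl()"
```

```text
t: 14.9
tool_pos: [0.4616, 0.1871, 0.0254]
tcp_rot: [0.0, 0.746, 0.666, 0.001]
contact_force: [-0.7, 0.2, -0.2]
width: -0.0002
gripper_force: 0.0
t 14.9 tcp [0.4616 0.1871 0.0254] heading 83.55 shift [0.0728 0.0123] yaw 0.053441781390461074
[396.8845 254.5059] [ 353  222   86   71 4252] [0.4949 0.1911 0.016 ] [0.0078 0.0327]
```

```bash
python3 -m inch '[{"dx":0,"dy":-0.01,"dz":0,"yaw":0},{"dx":-0.025,"dy":0,"dz":0,"yaw":0},{"dx":-0.03,"dy":0,"dz":0,"yaw":0},{"dx":0,"dy":0,"dz":0,"yaw":-6.2},{"dx":0,"dy":0,"dz":0,"yaw":-6.2},{"dx":0,"dy":0,"dz":0,"yaw":0}]'; python3 -c "
from h import *
wl();goto(.4995,.1465,96)"
```

```text
t: 15.55
tool_pos: [0.4429, 0.1335, 0.0253]
tcp_rot: [-0.0, 0.669, 0.743, -0.0]
contact_force: [-0.2, -0.0, -0.2]
width: 0.0003
gripper_force: 0.0
[461.4144 162.3562] [ 414  117   97   93 6190] [0.4946 0.1875 0.016 ] [0.0483 0.057 ]
t 15.6 tcp [0.4431 0.1337 0.0253] heading 95.89 shift [0.007  0.0574] yaw -0.10798664555107962
```

```bash
python3 -m inch '[{"dx":0,"dy":0.019,"dz":0,"yaw":0},{"dx":0,"dy":0.019,"dz":0,"yaw":0},{"dx":0,"dy":0.019,"dz":0,"yaw":0},{"dx":0,"dy":0,"dz":0,"yaw":0},{"dx":0.01,"dy":0,"dz":0,"yaw":0},{"dx":0.01,"dy":0,"dz":0,"yaw":0},{"dx":0.01,"dy":0,"dz":0,"yaw":0}]'; python3 -c "
from h import *
goto(.485,.262,96);im=wl();cv2.imwrite('pics/w6.png',im[:,:,::-1].astype(np.uint8))"
```

```text
t: 16.3
tool_pos: [0.4963, 0.1703, 0.0252]
tcp_rot: [-0.0, 0.669, 0.743, -0.0]
contact_force: [0.9, -1.0, 0.0]
width: 0.0002
gripper_force: 0.0
t 16.3 tcp [0.4963 0.1703 0.0252] heading 96.00 shift [ 0.0924 -0.0016] yaw 0.0016583095937221515
[596.5261   9.4315] [ 555    0   85   24 1439] [0.583  0.2842 0.016 ] [0.1042 0.0982]
[320.2834 203.2341] [ 276  159   91   89 5967] [0.4937 0.2026 0.016 ] [0.0324 0.0008]
```

View pics/w6.png

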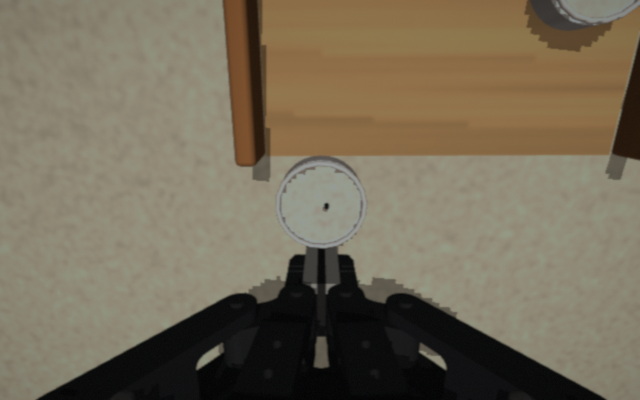

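Aligned: the light at (320,203) will clear the left wall at (262,150). Pushing it in.

```bash
python3 -m inch '[{"dx":0.01,"dy":0,"dz":0,"yaw":0},{"dx":0.01,"dy":0,"dz":0,"yaw":0},{"dx":0.01,"dy":0,"dz":0,"yaw":0},{"dx":0.01,"dy":0,"dz":0,"yaw":0},{"dx":0.01,"dy":0,"dz":0,"yaw":0},{"dx":0.01,"dy":0,"dz":0,"yaw":0},{"dx":0.01,"dy":0,"dz":0,"yaw":0},{"dx":0.01,"dy":0,"dz":0,"yaw":0},{"dx":0.007,"dy":0,"dz":0,"yaw":0},{"dx":0.005,"dy":0,"dz":0,"yaw":0}]';  python3 -m inch '[{"dx":-0.01,"dy":0,"dz":0,"yaw":0},{"dx":-0.02,"dy":0,"dz":0,"yaw":0},{"dx":-0.03,"dy":0,"dz":-0.02,"yaw":0},{"dx":0,"dy":0,"dz":-0.04,"yaw":0},{"dx":0,"dy":0,"dz":-0.04,"yaw":2.5},{"dx":0,"dy":0,"dz":0,"yaw":0}]'; python3 -c "
from h import *
goto(.5675,-.259,93.5);im=wl().astype(int)
r=im[:,:,2]; m=cv2.medianBlur((r>115).astype(np.uint8),5);n,l,st,c=cv2.connectedComponentsWithStats(m)
for k in range(1,n):
  if 800<st[k,4]<9000:print('b',c[k],st[k],wray(c[k],.016))
cv2.imwrite('pics/w7.png',im[:,:,::-1].astype(np.uint8))"
```

```text
t: 17.35
tool_pos: [0.488, 0.2616, 0.0253]
tcp_rot: [0.0, 0.669, 0.743, 0.0]
contact_force: [0.0, 0.3, 0.5]
width: 0.0001
gripper_force: 0.2
t: 17.95
tool_pos: [0.4975, 0.2011, 0.1305]
tcp_rot: [0.002, 0.686, 0.728, 0.005]
contact_force: [0.0, 0.8, 0.4]
width: -0.0001
gripper_force: 0.0
t 17.9 tcp [0.4975 0.2011 0.1305] heading 93.39 shift [-0.4635  0.0427] yaw -0.11330091781002238
[306.4239  66.1503] [ 279   37   56   60 2602] [0.4824 0.2918 0.016 ] [ 0.0914 -0.0098]
[453.1418  67.5384] [ 425   38   57   60 2617] [0.578  0.2968 0.016 ] [0.0907 0.0859]
b [306.5381  66.795 ] [ 278   36   57   61 2600] [0.4825 0.2915 0.016 ]
b [452.4455  68.4435] [ 426   38   55   60 2494] [0.5776 0.2962 0.016 ]
```

Both stand in the tray, 95 mm apart, leaving the middle slot (x ≈ 0.530) for L2.

```bash
python3 -m inch '[{"dx":-0.0386,"dy":0.0036,"dz":0,"yaw":0},{"dx":-0.0386,"dy":0.0036,"dz":0,"yaw":0},{"dx":-0.0386,"dy":0.0036,"dz":0,"yaw":0},{"dx":-0.0386,"dy":0.0036,"dz":0,"yaw":0},{"dx":-0.0386,"dy":0.0036,"dz":0,"yaw":0},{"dx":-0.0386,"dy":0.0036,"dz":0,"yaw":0},{"dx":-0.0386,"dy":0.0036,"dz":0,"yaw":0},{"dx":-0.0386,"dy":0.0036,"dz":0,"yaw":0},{"dx":-0.0386,"dy":0.0036,"dz":0,"yaw":0},{"dx":-0.0386,"dy":0.0036,"dz":0,"yaw":0},{"dx":-0.0386,"dy":0.0036,"dz":0,"yaw":0},{"dx":-0.0386,"dy":0.0036,"dz":0,"yaw":0}]';  python3 -m inch '[{"dx":0,"dy":0,"dz":0,"yaw":-0.6},{"dx":0,"dy":0,"dz":0,"yaw":0}]'; python3 -c "
from h import *
goto(.5675,-.259,94);wl()"
```

```text
t: 19.2
tool_pos: [0.5643, -0.2601, 0.1234]
tcp_rot: [-0.002, 0.685, 0.728, -0.001]
contact_force: [-0.6, -0.5, 0.3]
width: -0.0001
gripper_force: 0.0
t: 19.4
tool_pos: [0.5643, -0.2589, 0.1234]
tcp_rot: [-0.002, 0.682, 0.731, -0.0]
contact_force: [-1.1, 0.7, -0.5]
width: -0.0002
gripper_force: 0.0
t 19.4 tcp [ 0.5643 -0.2589  0.1234] heading 93.99 shift [-0.0003  0.0032] yaw -0.008328049475522903
[325.3336 131.8165] [ 299  103   56   57 2251] [ 0.5642 -0.2078  0.016 ] [0.051  0.0035]
[468.2065 181.8561] [ 440  151   70   66 1550] [ 0.667  -0.2353  0.016 ] [0.0164 0.1041]
```

```bash
python3 -m inch '[{"dx":0,"dy":0.0035,"dz":0.03,"yaw":0},{"dx":0,"dy":0,"dz":0.03,"yaw":0},{"dx":0,"dy":0,"dz":0.025,"yaw":0},{"dx":0,"dy":0,"dz":0.01,"yaw":0},{"dx":0,"dy":0,"dz":0.004,"yaw":0},{"dx":0,"dy":0,"dz":0,"yaw":0}]'; python3 -m inch '[{"dx":0.01,"dy":0,"dz":0,"yaw":0},{"dx":0.01,"dy":0,"dz":0,"yaw":0},{"dx":0.01,"dy":0,"dz":0,"yaw":0},{"dx":0.01,"dy":0,"dz":0,"yaw":0},{"dx":0.01,"dy":0,"dz":0,"yaw":0},{"dx":0.01,"dy":0,"dz":0,"yaw":0},{"dx":0.01,"dy":0,"dz":0,"yaw":0},{"dx":0.01,"dy":0,"dz":0,"yaw":0},{"dx":0.01,"dy":0,"dz":0,"yaw":0},{"dx":0.01,"dy":0,"dz":0,"yaw":0},{"dx":0.01,"dy":0,"dz":0,"yaw":0},{"dx":0.01,"dy":0,"dz":0,"yaw":0}]'; python3 -c "
from h import *
goto(.532,.255);wl()"
```

```text
t: 20.05
tool_pos: [0.5694, -0.2577, 0.0266]
tcp_rot: [0.0, 0.681, 0.732, 0.0]
contact_force: [0.3, -0.6, -0.5]
width: 0.0003
gripper_force: 0.0
t: 21.25
tool_pos: [0.5605, -0.1377, 0.0263]
tcp_rot: [-0.0, 0.681, 0.732, 0.0]
contact_force: [-0.3, -1.1, 0.3]
width: 0.0
gripper_force: 0.1
t 21.2 tcp [ 0.5605 -0.1377  0.0263] heading 94.10 shift [ 0.3937 -0.0004] yaw None
[314.6778 204.0432] [ 272  159   89   88 5466] [ 0.5559 -0.1061  0.016 ] [ 0.0319 -0.0023]
```

Offset -2 mm and steady. Continuing.

```bash
python3 -m inch '[{"dx":0.01,"dy":0,"dz":0,"yaw":0},{"dx":0.01,"dy":0,"dz":0,"yaw":0},{"dx":0.01,"dy":0,"dz":0,"yaw":0},{"dx":0.01,"dy":0,"dz":0,"yaw":0},{"dx":0.01,"dy":0,"dz":0,"yaw":0},{"dx":0.01,"dy":0,"dz":0,"yaw":0},{"dx":0.01,"dy":0,"dz":0,"yaw":0},{"dx":0.01,"dy":0,"dz":0,"yaw":0},{"dx":0.01,"dy":0,"dz":0,"yaw":0},{"dx":0.01,"dy":0,"dz":0,"yaw":0},{"dx":0.01,"dy":0,"dz":0,"yaw":0},{"dx":0.01,"dy":0,"dz":0,"yaw":0}]'; python3 -c "
from h import *
wl()"; python3 -m inch '[{"dx":0.01,"dy":0,"dz":0,"yaw":0},{"dx":0.01,"dy":0,"dz":0,"yaw":0},{"dx":0.01,"dy":0,"dz":0,"yaw":0},{"dx":0.01,"dy":0,"dz":0,"yaw":0},{"dx":0.01,"dy":0,"dz":0,"yaw":0},{"dx":0.01,"dy":0,"dz":0,"yaw":0},{"dx":0.01,"dy":0,"dz":0,"yaw":0},{"dx":0.01,"dy":0,"dz":0,"yaw":0},{"dx":0.01,"dy":0,"dz":0,"yaw":0},{"dx":0.01,"dy":0,"dz":0,"yaw":0},{"dx":0.01,"dy":0,"dz":0,"yaw":0},{"dx":0.01,"dy":0,"dz":0,"yaw":0}]'; python3 -c "
from h import *
goto(.532,.255);wl()"
```

```text
t: 22.5
tool_pos: [0.552, -0.018, 0.0263]
tcp_rot: [-0.0, 0.681, 0.732, 0.0]
contact_force: [-0.3, -0.5, 1.1]
width: 0.0004
gripper_force: 0.0
[314.452  204.8221] [ 272  160   89   87 5088] [0.5475 0.0131 0.016 ] [ 0.0314 -0.0022]
t: 23.75
tool_pos: [0.5434, 0.1017, 0.0263]
tcp_rot: [-0.0, 0.681, 0.732, 0.0]
contact_force: [0.4, 0.6, -0.5]
width: 0.0001
gripper_force: 0.0
t 23.8 tcp [0.5434 0.1017 0.0263] heading 94.10 shift [ 0.1537 -0.0004] yaw None
[314.2934 204.8586] [ 272  159   89   88 5021] [0.5391 0.1328 0.016 ] [ 0.0313 -0.0021]
```

```bash
python3 -m inch '[{"dx":0.01,"dy":0,"dz":0,"yaw":0},{"dx":0.01,"dy":0,"dz":0,"yaw":0},{"dx":0.01,"dy":0,"dz":0,"yaw":0},{"dx":0.01,"dy":0,"dz":0,"yaw":0},{"dx":0.01,"dy":0,"dz":0,"yaw":0},{"dx":0.01,"dy":0,"dz":0,"yaw":0},{"dx":0.01,"dy":0,"dz":0,"yaw":0},{"dx":0.01,"dy":0,"dz":0,"yaw":0},{"dx":0.01,"dy":0,"dz":0,"yaw":0},{"dx":0.01,"dy":0,"dz":0,"yaw":0},{"dx":0.01,"dy":0,"dz":0,"yaw":0},{"dx":0.01,"dy":0,"dz":0,"yaw":0}]'; python3 -m inch '[{"dx":0.01,"dy":0,"dz":0,"yaw":0},{"dx":0.008,"dy":0,"dz":0,"yaw":0},{"dx":0.005,"dy":0,"dz":0,"yaw":0},{"dx":-0.01,"dy":0,"dz":0,"yaw":0},{"dx":-0.02,"dy":0,"dz":0,"yaw":0},{"dx":-0.03,"dy":0,"dz":-0.02,"yaw":0},{"dx":0,"dy":0,"dz":-0.04,"yaw":0},{"dx":0,"dy":0,"dz":-0.04,"yaw":0},{"dx":0,"dy":0,"dz":0,"yaw":0},{"dx":0,"dy":0,"dz":0,"yaw":0}]'; python3 -c "
from h import *
im=wl();cv2.imwrite('pics/w8.png',im[:,:,::-1].astype(np.uint8))"
```

```text
t: 25.0
tool_pos: [0.5348, 0.2214, 0.0263]
tcp_rot: [-0.0, 0.681, 0.732, 0.0]
contact_force: [-0.6, -0.2, 0.8]
width: -0.0
gripper_force: 0.1
t: 26.0
tool_pos: [0.5377, 0.1828, 0.1272]
tcp_rot: [0.001, 0.682, 0.732, 0.001]
contact_force: [0.1, -0.3, 0.9]
width: -0.0002
gripper_force: 0.0
[247.4142  29.263 ] [ 219    0   59   62 2856] [0.4837 0.2922 0.016 ] [ 0.1129 -0.0462]
[401.4142  32.2644] [ 372    1   59   65 2878] [0.58   0.2973 0.016 ] [0.1112 0.0502]
[316.5718  64.2507] [ 289   34   57   61 2641] [0.5282 0.2748 0.016 ] [ 0.0925 -0.003 ]
```

View pics/w8.png

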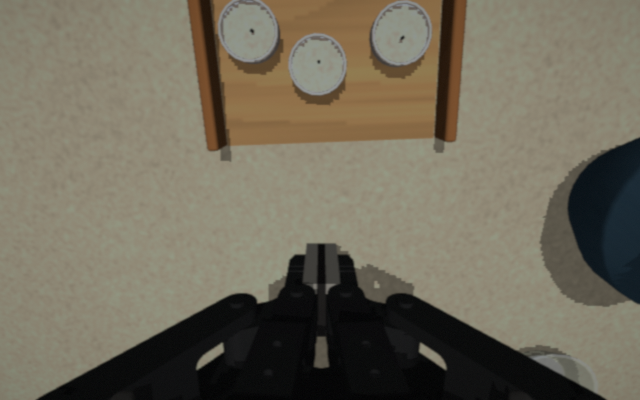

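All three lights stand upright well behind the mouth line (row ~142), at (248,30), (317,64) and (401,33). The robot is clear of everything.

```bash
python3 -c "
from station import manip
print(manip.hand_in())"
```

```text
the job is handed in; nothing more can be done
None
```

I swept all three tea lights into the tray and handed the job in at about 26 s; in the last picture they stand upright well behind the mouth line, and the arm never pushed against anything else (no verdict was returned).

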